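# Clamp the mould and start the vibrating table with its push-to-turn knob

## Task

A freshly cast praline mould lies on the tray of the small vibrating table. Bring the sprung hold-down bar over from its open rest until it snaps down onto the mould, and only then start the table: push the selector knob in, turn it one step clockwise from off to the single-bar mark, and let it come fully back out in that notch. Do not shift the mould or disturb the small bowl and the palette knife lying near it.

Things in the scene. Friction and masses are not known exactly. Their poses are not given: they have to be found in the camera images.
- shaker: Vibrating table for moulds, fixed: white housing 166 mm deep (x), 345 mm wide (y). Origin under its middle on the work surface; x to its back, y to the operator's left, z up. Steel tray 250 mm wide centred at y +55 mm, face at z 70 mm, lips to 76 mm. Control pod on the right, y -180 to -78 mm; its front panel slopes up to the back at 0.42 rad from level, from (x -70, z 95) to (x 70, z 158) mm.
- hold_down (a joint): Angle of the sprung hold-down bail, a steel U, rad. 0 = open stop, standing up and leaning 0.21 back from vertical; grows as its cross bar swings toward the operator and down. A spring strut (left back corner) drives it away from the over-centre point at about 0.75: short of it it springs back, past it it snaps down by itself. 1.7 = on the mould, 1.80 = travel end with no mould.
- bar_mid (a point): Middle of the bail's cross bar, moving with it. The bar runs along the table's y, with a black rubber sleeve 11 mm thick and 150 mm long centred here; the arms are 119 mm either side. Open, it stands 201 mm above the work surface with nothing behind it. About 3 N here, square to the arms, brings the bail over.
- hold_down_hinge (a point): Fixed point on the bail's hinge axis midway between its arms, at (72, 55, 84) mm in the table's frame. The axis runs along the table's y; the cross bar swings round it at a radius of 119 mm.
- selector (a joint): Angle of the selector knob, rad, clockwise as the operator sees it. Notches: 0 off (ring mark, pointer up the slope), 1.05 (one bar mark), 2.09 (two bar marks), each with 0.17 free play either way. Out, the knob is locked in its notch; it turns (0.03 N m) only while pushed in by over 6 mm, and springs out again only at a notch. Stops at -0.19 and 2.28.
- selector_push (a joint): How far the selector knob is pushed in along its own axis, m: 0 = fully out, 0.008 = fully in. Spring: 6 N to start, 9 N fully in.
- selector_grip (a point): Point on the knob's axis, moving and turning with it; z out of the sloping panel along that axis, x along the grip bar to the pointer. Black grip bar 44 mm long, 13 mm thick, 27 mm high on a round skirt 46 mm wide. The point is 12 mm below the bar's top, 15 mm above the skirt's face and, knob out, 30 mm above the panel. The skirt's underside is 10 mm off the panel when out, 2 mm when in.
- mould: Brown praline mould lying on the tray, its long side along the table's y: 210 x 116 x 19 mm, about 0.3 kg, loose. Origin in the middle of its underside, x along its long side. The cross bar comes down near its front edge.
- drop_bowl: Bystander: small steel bowl with chocolate drops, 117 mm across, 45 mm high; origin at the centre of its foot.
- palette_knife: Bystander: cranked palette knife with wooden handle, 245 x 23 x 14 mm, lying to the left of the table, handle to the robot; origin in its middle on the work surface, x along it.

How it is judged:
By the outcome, as a careful person would: the job done as asked, in the order asked, and still so for the second after the job is handed in, with the robot touching nothing.
It also fails if it takes over 48 s, if anything falls off the work surface, if the arm or the gripper's body presses on something with over 40 N, if the wrist force passes 120 N, or if a joint passes its speed limit or range.

## Robot

A 6-joint arm with a two-finger parallel gripper is mounted at the origin on a cart in front of the work surface, level with it; the furniture and walls round the work are solid. World frame = base frame: x ahead of the robot, y to its left, z up, the work surface at z = 0. Lengths are in mm, angles in rad, forces in N, time in s.
With the tool pointing down it reaches from about 250 to 775 mm from the base axis. Payload 4 kg.
Tool frame: the origin (TCP) lies midway between the tips of the shut fingers; the grasp point (between the pads) lies 19 mm behind it; z points along the fingers, y is the line along which they close (so a half turn about z gives the same grasp; the last joint's range is limited). The gripper opens to 85 mm and grips with 20 to 120 N. Pads are 22 mm wide; open, the fingers measure 114 mm over their backs; the gripper's body (76 mm by 85 mm) begins 54 mm behind the grasp point. The pads swing forward as they close: fully open they stand 13 mm farther back than shut.
Start: joints at [1.059, 0.087, 1.371, -0, 1.684, -0.103], TCP at [218.64, 504.692, 231.341] pointing down, gripper open.
Joint ranges: [-3.1, 3.1], [-0.76, 2.03], [0.27, 2.55], [-1.08, 4.22], [0.17, 2.65], [-2.57, 2.57]. Speed limits (rad/s): [2.79, 2.79, 3.14, 3.14, 3.14, 3.14].

## Interface

Orientations are given as a unit quaternion [w, x, y, z].
In Python, from workcell import ctrl gives the robot as it stands.
- The arm moves only by the tool arm_command, never from a script. Its argument "moves" is one flat list of numbers, 7 for each row, row after row: the shift along the tool's x, y, z in units of 0.75 m (1.0 is 0.75 m), then the turn, a rotation vector about the tool's x, y, z in units of pi rad (1.0 is pi rad), then the gripper's target within -1 to 1 (fully open at 1, half-way at 0, shut at -1). A call has 1 to 5 rows; each row is the pose to reach, as a shift and turn from the pose commanded when the call began, along the tool's axes at that moment, turning the shorter way round; what a row does not reach only later rows make up. A row lasts 1/8 s, in which the tool goes at most 62.5 mm and 10.7 degrees, less where a joint would pass 70% of its speed; a pose out of reach is approached as far as the arm can. A call with a number of a shift or a turn outside -1 to 1 is refused whole. A call with a gripper value outside its range is refused whole. The fingers move at their own pace and stop on an object; the grip force is fixed at half the most. Time passes only in rows, so rows that repeat a pose let the fingers close. It gives the time, the measured TCP pose, the force, the opening and the grip force at its end, in the units of the state.
- ctrl.state(): the state, without advancing time (a new reading comes with each control period).
- ctrl.camera(name): name is "side" or "top" or "wrist"; returns a dict with "image" (400x640x3 uint8, blue, green, red), "camera_matrix" (3x3 intrinsics, pixels), "dist" ([k1, k2, p1, p2, k3] as OpenCV has them; the pictures are not rectified), "rvec" (rotation vector, rad) and "tvec" (3), from world to camera coordinates, as OpenCV has them; the wrist camera has in their place "tool_from_camera" (4x4, takes a point from camera to tool coordinates, whose origin is the TCP and whose axes are the flange's). Camera axes: x right, y down, z forward; pixel columns grow to the right and rows downward; lengths in mm; the calibration is good to about 2 mm. A picture is of the moment at which its call begins: read the wrist's pose just before it. There is no depth.
- ctrl.sign_off(): hands the job in; it is judged then, once.
Trained networks look in a picture, given as the dict that the camera call returned (one of the last four; its "shot" number tells which), for a name from the list of things; names that differ only in an ending like _2 or _b are one class to them, and where a whole thing is asked for, a point or a joint stands for the part that bears it (a point fixed in the world has none). Each returns a list of dicts, best first, with "confidence" (0 to 1); they miss things now and then, are a little off and sometimes report something else, mostly with a low value. They report only what shows in the picture. A call takes as long as a camera call.
- ctrl.spot_in(picture, target): "point" ([row, column] in pixels, amid what is visible of it).
- ctrl.cut_out(picture, target): "pixels" (400x640 bool, what is visible of it) and "point" ([row, column] in pixels, amid what is visible of it).
The state is a dict: "time_s": time; "joints": joint angles; "qd": joint speeds; "effort": joint torques, N m; "ee_pos": TCP position; "eef_rot": TCP orientation; "force": force on the tool from outside, world axes, zero at the start; "ft_torque": the same for the moment, N m; "gripper_width": finger opening in mm; "gripper_force": force on a finger pad.
Only numpy, scipy, OpenCV 4.12 (cv2) and the standard library are available. Lean on these libraries where they do the work, as an engineer would, in place of code of your own. Each camera call takes 0.05 s, during which the arm holds its last target. There are 200 camera calls.

## Working session

There is one attempt and no reset: what is moved stays moved. The work goes in short steps, Python scripts to look and compute and a tool call to move; the robot and the scene stay as the last step left them, time stands still between calls to the robot, and variables do not carry over. Pictures are saved under pics/ and viewed, at most 10 in all, crops included, and the job is handed in when it is done.

Besides the shell and the picture viewer there is one more tool, called after "Emit:" by a JSON object that holds its "fn" and its "kwargs", one argument or row to a line. arm_command: Moves the arm, as the interface text tells. Its arguments: {"type":"object","properties":{"moves":{"type":"array","items":{"type":"number"}}},"required":["moves"]}

```bash
mkdir -p pics; ls; cat > h.py <<'E'
import numpy as np, cv2
from workcell import ctrl
from scipy.spatial.transform import Rotation as R
def ray(p,rc):
    K=p["camera_matrix"];u=cv2.undistortPoints(np.array([[[rc[1],rc[0]]]],float),np.array(K),np.array(p["dist"]))[0,0]
    Rm=cv2.Rodrigues(np.array(p["rvec"],float))[0];t=np.array(p["tvec"],float).ravel()
    return -Rm.T@t, Rm.T@np.array([u[0],u[1],1])
def atz(p,rc,z):
    o,d=ray(p,rc);return o+d*(z-o[2])/d[2]
def proj(p,X):
    q=cv2.projectPoints(np.array(X,float).reshape(-1,1,3),np.array(p["rvec"],float),np.array(p["tvec"],float),np.array(p["camera_matrix"]),np.array(p["dist"]))[0].reshape(-1,2)
    return q
E
python3 - <<'E'
from h import *
s=ctrl.state();print({k:np.round(v,3).tolist() for k,v in s.items()})
for n in("top","side"):
    p=ctrl.camera(n);cv2.imwrite(f"pics/{n}0.png",p["image"])
    print(n,"cam at",ray(p,(200,320))[0].round())
    for t in("shaker","mould","hold_down","bar_mid","selector","selector_grip","drop_bowl","palette_knife"):
        r=ctrl.spot_in(p,t);print(t,[(np.round(x["point"]).tolist(),round(x["confidence"],2)) for x in r[:2]])
E
```

```text
pics
{'time_s': 0.0, 'joints': [1.059, 0.088, 1.372, 0.0, 1.684, -0.103], 'qd': [0.001, 0.001, 0.0, 0.0, -0.0, 0.001], 'effort': [-0.0, -35.185, -31.328, -0.0, 0.011, -0.0], 'ee_pos': [218.391, 504.245, 230.114], 'eef_rot': [-0.0, 0.203, 0.979, -0.001], 'force': [-0.624, -0.384, -0.016], 'ft_torque': [-0.028, -0.001, -0.053], 'gripper_force': 0.0, 'gripper_width': 85.484}
top cam at [359. 288. 999.]
shaker [([222.0, 390.0], 0.69)]
mould [([220.0, 330.0], 0.81)]
hold_down [([166.0, 327.0], 0.73)]
bar_mid [([160.0, 332.0], 0.94)]
selector [([213.0, 418.0], 0.93)]
selector_grip [([211.0, 419.0], 0.66), ([172.0, 215.0], 0.27)]
drop_bowl [([174.0, 216.0], 0.63)]
palette_knife [([250.0, 220.0], 0.7), ([165.0, 331.0], 0.35)]
side cam at [ 546. -470.  452.]
shaker [([262.0, 322.0], 0.75), ([210.0, 300.0], 0.26)]
mould [([210.0, 298.0], 0.6), ([180.0, 353.0], 0.43)]
hold_down [([176.0, 350.0], 0.85)]
bar_mid [([172.0, 350.0], 0.74)]
selector [([223.0, 323.0], 0.61)]
selector_grip []
drop_bowl [([190.0, 344.0], 0.92)]
palette_knife [([213.0, 256.0], 0.73)]
```

View pics/top0.png

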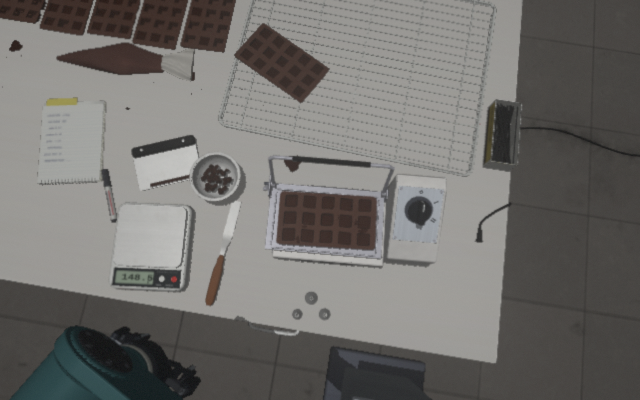

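View pics/side0.png

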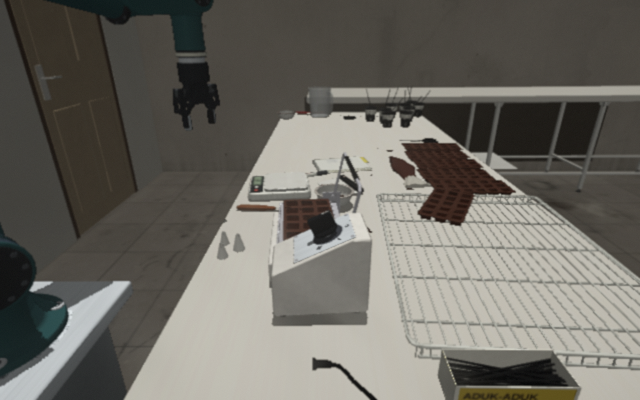

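Top: table in the middle, with the bail up at about (row 160, col 332), the knob at (211, 419), the bowl at (175, 216) and the knife at (250, 222). Side: pod and knob at about (230, 325), bail at (170, 350). Next I fit the table pose.

```bash
cat >> h.py <<'E'
def T(P,q):  # table->world ; P=(x,y,yaw)
    q=np.atleast_2d(q).astype(float);c,s=np.cos(P[2]),np.sin(P[2])
    return np.c_[P[0]+c*q[:,0]-s*q[:,1],P[1]+s*q[:,0]+c*q[:,1],q[:,2]]
E
python3 - <<'E'
from h import *
p=ctrl.camera("top")
m=ctrl.cut_out(p,"bar_mid")[0]["pixels"]; rr,cc=np.nonzero(m)
print(len(rr),rr.min(),rr.max(),cc.min(),cc.max())
m=ctrl.cut_out(p,"selector")[0]["pixels"];r2,c2=np.nonzero(m);print(len(r2),r2.min(),r2.max(),c2.min(),c2.max(), r2.mean(),c2.mean())
# black sleeve pixels
im=p["image"];g=im.max(2);sl=np.zeros(g.shape,bool);sl[150:172,285:385]=g[150:172,285:385]<60
rs,cs=np.nonzero(sl);print("dark",len(rs),cs.min(),cs.max())
for z,n in((201,"bar"),):
    for c in (300,370):
        k=rs[np.abs(cs-c)<2];print(c,k, atz(p,(k.mean(),c),200).round(1))
mm=ctrl.cut_out(p,"mould")[0]["pixels"].astype(np.uint8);con=max(cv2.findContours(mm,0,2)[0],key=cv2.contourArea)
box=cv2.boxPoints(cv2.minAreaRect(con));print("mould",box.round(1).tolist());
W=np.array([atz(p,(b[1],b[0]),89) for b in box]);print(W.round(1).tolist(),np.linalg.norm(np.diff(W,axis=0),axis=1).round(1))
for t,z in(("drop_bowl",45),("palette_knife",7)):
    w=ctrl.cut_out(p,t)[0]["pixels"];con=max(cv2.findContours(w.astype(np.uint8),0,2)[0],key=cv2.contourArea);b=cv2.boxPoints(cv2.minAreaRect(con));print(t,[atz(p,(x[1],x[0]),z).round().tolist()[:2] for x in b])
cv2.imwrite("pics/c1.png",cv2.resize(im[145:275,255:455],None,fx=4,fy=4,interpolation=cv2.INTER_CUBIC))
q=ctrl.camera("side")
cv2.imwrite("pics/c2.png",cv2.resize(q["image"][140:325,250:400],None,fx=4,fy=3.2,interpolation=cv2.INTER_CUBIC))
E
```

```text
795 155 194 266 393
446 200 225 409 431 211.5627802690583 420.0403587443946
dark 316 288 369
300 [157 157 158 158 158 159 159 159 160 160 160 161 161] [600.7 348.1 200. ]
370 [163 164 165] [612.6 214.1 200. ]
mould [[275.70001220703125, 243.6999969482422], [279.0, 190.5], [378.0, 196.6999969482422], [374.70001220703125, 249.89999389648438]]
[[443.3, 375.9, 89.0], [557.2, 389.2, 89.0], [578.2, 176.9, 89.0], [464.0, 168.9, 89.0]] [114.7 213.3 114.5]
drop_bowl [[561.0, 626.0], [661.0, 561.0], [592.0, 466.0], [494.0, 531.0]]
palette_knife [[295.0, 517.0], [535.0, 504.0], [532.0, 481.0], [293.0, 496.0]]
```

View pics/c1.png

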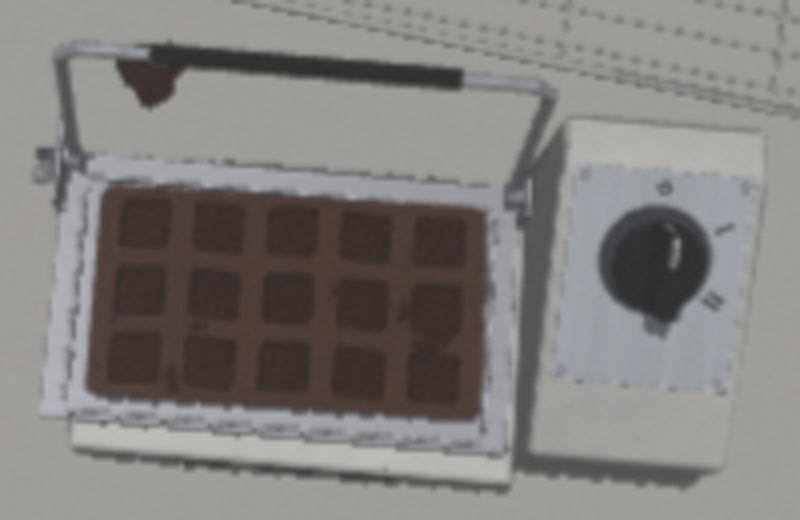

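View pics/c2.png

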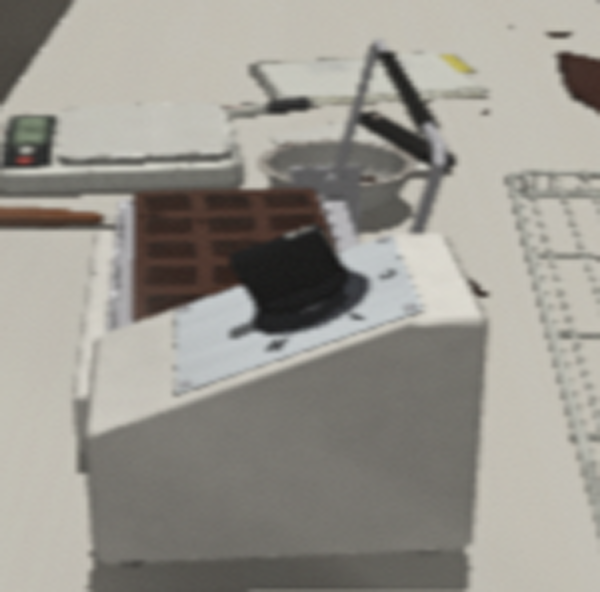

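c1 (4x, offset 255,145): the sleeve runs (150,50)–(462,78), the skirt is centred near (655,258), and the off, I and II marks read clockwise. c2: pod corners at (437,237), (487,322) and (92,437), and the bail corners at (378,45) and (440,160).

```bash
python3 - <<'E'
from h import *
from scipy.optimize import least_squares
t=ctrl.camera("top");s=ctrl.camera("side")
A=[(96.8,130,200.4),(96.8,-20,200.4),(83,-78,158),(83,-180,158),(96.8,174,200.4),(96.8,-64,200.4)]
a=np.array([(150,50),(462,78),(568,120),(765,133),(60,48),(552,86)])/4+[255,145]
B=[(83,-180,158),(83,-78,158),(96.8,174,200.4),(96.8,-64,200.4)]
b=np.array([(487,322),(437,237),(378,45),(440,160)])/[4,3.2]+[250,140]
f=lambda P:np.r_[(proj(t,T(P,A))-a).ravel(),(proj(s,T(P,B))-b).ravel()]
r=least_squares(f,[500,230,.09],loss="soft_l1");P=r.x;print(P,f(P).reshape(-1,2).round(1).tolist())
np.save("P.npy",P)
c=np.cos(.42);sn=np.sin(.42)
# knob base (on slope x=u, y=v)
kn=lambda u,v,h:(u*c-h*sn,v,126.5+u*sn+h*c)
# top: skirt centre (h~15); side: grip bar top centre?
g=lambda q:(proj(t,T(P,[kn(q[0],q[1],15)]))-(np.array([[655,258]])/4+[255,145])).ravel()
q=least_squares(g,[0,-129]).x;print("knob u,v",q)
for h in(15,30,42):print(h,T(P,[kn(q[0],q[1],h)]).round(1), (proj(s,T(P,[kn(q[0],q[1],h)]))-[250,140])*[4,3.2])
for n,X in(("hinge",(72,55,84)),("bar",(96.8,55,200.4)),("tray c",(0,55,89))):print(n,T(P,[X]).round(1))
# bar end on mould angle 1.7
an=1.7-.21;print("bar down",72-119*np.sin(an),84+119*np.cos(an))
E
```

```text
[5.18871987e+02 2.21909637e+02 1.13685973e-01] [[0.3, 0.5], [0.4, -2.8], [-0.3, 0.8], [1.3, 0.0], [-0.1, -0.1], [0.8, -3.7], [-1.0, -2.3], [-1.2, -2.6], [-0.7, -2.0], [4.7, -2.6]]
knob u,v [  26.14205475 -123.82758524]
15 [[550.6 100.9 150.9]] [[305.57584454 282.06356569]]
30 [[544.5 100.2 164.6]] [[291.61197606 260.18994615]]
42 [[539.6  99.6 175.5]] [[280.25364393 242.39824259]]
hinge [[584.2 284.7  84. ]]
bar [[608.8 287.5 200.4]]
tray c [[512.6 276.6  89. ]]
bar down -46.61179249313406 93.60430536612128
```

```bash
cat >> h.py <<'E'
def down(yaw,tilt=0,spin=0): # tool axes: z down, tilted forward by tilt in table frame, spun cw about tool z
    M=np.array([[-1,0,0],[0,1,0],[0,0,-1.]])
    return R.from_euler("z",yaw)*R.from_euler("y",-tilt)*R.from_matrix(M)*R.from_euler("z",spin)
def go(pos,rot,base=None):
    s=ctrl.state();p0,r0=base if base else (np.array(s["ee_pos"]),R.from_quat(np.array(s["eef_rot"])[[1,2,3,0]]))
    d=r0.inv().apply(np.array(pos)-p0);v=(r0.inv()*rot).as_rotvec()
    print("dist",np.linalg.norm(d).round(1),"ang",np.degrees(np.linalg.norm(v)).round(1),"move",(d/750).round(4).tolist(),(v/np.pi).round(4).tolist())
E
python3 - <<'E'
from h import *
print(down(.1,.42).as_matrix()[:,2], "want (+.4,.04,-.91)")
go((500,230,340),down(.1))
p=ctrl.camera("wrist");print(np.round(p["tool_from_camera"],3))
E
```

```text
[ 0.40572335  0.04070812 -0.91308894] want (+.4,.04,-.91)
dist 408.0 ang 29.2 move [-0.4898, -0.1869, -0.1449] [0.0, 0.0, -0.1619]
[[ 0.0000e+00 -9.6100e-01 -2.7500e-01  6.9977e+01]
 [ 1.0000e+00 -0.0000e+00  1.0000e-03 -1.1090e+00]
 [-1.0000e-03 -2.7500e-01  9.6100e-01 -1.4257e+02]
 [ 0.0000e+00  0.0000e+00  0.0000e+00  1.0000e+00]]
```

Emit:
{"fn": "arm_command", "kwargs": {
  "moves": [-0.49,-0.187,-0.145,0,0,-0.162,1,-0.49,-0.187,-0.145,0,0,-0.162,1,-0.49,-0.187,-0.145,0,0,-0.162,-1,-0.49,-0.187,-0.145,0,0,-0.162,-1,-0.49,-0.187,-0.145,0,0,-0.162,-1]
}}

```text
time_s: 2.02
ee_pos: [427.3, 300.9, 312.2]
eef_rot: [0.0, -0.05, 0.999, 0.0]
force: [1.1, 0.5, 0.1]
gripper_width: 32.0
gripper_force: 0.0
```

```bash
python3 - <<'E'
from h import *
go((500,230,340),down(.1))
E
```

```text
dist 105.2 ang 0.1 move [-0.0869, -0.1037, -0.037] [0.0002, 0.0002, 0.0001]
```

Emit:
{"fn": "arm_command", "kwargs": {
  "moves": [-0.087,-0.104,-0.037,0,0,0,-1,-0.087,-0.104,-0.037,0,0,0,-1,-0.087,-0.104,-0.037,0,0,0,-1]
}}

```text
time_s: 2.4
ee_pos: [501.1, 229.0, 339.7]
eef_rot: [0.001, -0.048, 0.999, -0.0]
force: [-0.3, 0.4, 0.4]
gripper_width: -0.1
gripper_force: 0.0
```

```bash
cat >> h.py <<'E'
def wrist():
    s=ctrl.state();p=ctrl.camera("wrist");M=np.eye(4);M[:3,:3]=R.from_quat(np.array(s["eef_rot"])[[1,2,3,0]]).as_matrix();M[:3,3]=s["ee_pos"]
    W=np.linalg.inv(M@np.array(p["tool_from_camera"]));p=dict(p);q=dict(p);q["rvec"]=cv2.Rodrigues(W[:3,:3])[0].ravel();q["tvec"]=W[:3,3];return p,q
E
python3 - <<'E'
from h import *
p,q=wrist();cv2.imwrite("pics/w1.png",p["image"]);print(ctrl.state()["ee_pos"])
for t in("bar_mid","selector","mould"):
    for x in ctrl.spot_in(p,t)[:1]:print(t,np.round(x["point"]),x["confidence"])
import pickle;pickle.dump(q,open("w1.pkl","wb"))
E
```

```text
[499.77726708 230.33136474 339.26339677]
bar_mid [281. 431.] 0.71
selector [205. 215.] 0.8
mould [177. 355.] 0.66
```

View pics/w1.png

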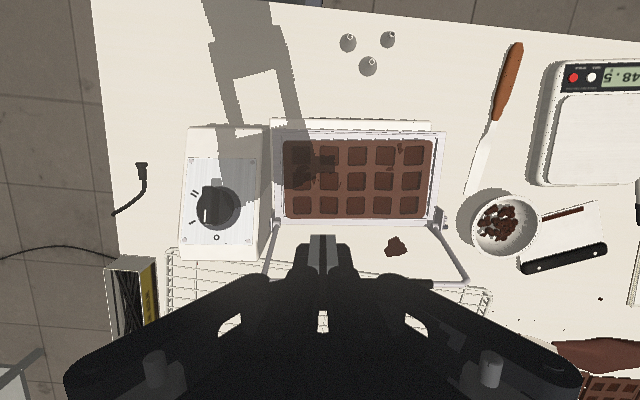

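w1 (image up is toward the robot): knob skirt at about (217,208), pod back corners (178,250) and (258,260), bail corners (264,278) and (466,282), hinges (275,226) and (440,216).

```bash
cat > fit.py <<'E'
from h import *
import pickle
from scipy.optimize import least_squares
t=ctrl.camera("top");s=ctrl.camera("side");w=pickle.load(open("w1.pkl","rb"))
A=[(96.8,130,200.4),(96.8,-20,200.4),(83,-78,158),(83,-180,158),(72,174,84),(72,-64,84)]
a=np.array([(150,50),(462,78),(568,120),(765,133),(65,165),(518,197)])/4+[255,145]
B=[(83,-180,158),(83,-78,158),(96.8,174,200.4)]
b=np.array([(487,322),(437,237),(378,45)])/[4,3.2]+[250,140]
C=[(83,-180,158),(83,-78,158),(96.8,174,200.4),(96.8,-64,200.4),(72,174,84),(72,-64,84)]
d=np.array([(178,250),(258,260),(466,282),(264,278),(440,216),(275,226)],float)
D=d
f=lambda P:np.r_[(proj(t,T(P,A))-a).ravel()*1.9,(proj(s,T(P,B))-b).ravel()*1.5,(proj(w,T(P,C))-d).ravel()*.9]
r=least_squares(f,[510,230,.1],loss="soft_l1");P=r.x;print("P",P.round(3));print(f(P).reshape(-1,2).round(1).tolist());np.save("P.npy",P)
c=np.cos(.42);sn=np.sin(.42)
kn=lambda u,v,h:(u*c-h*sn,v,126.5+u*sn+h*c)
for nm,cam,px in(("top",t,np.array([655,258])/4+[255,145]),("wr",w,np.array([217,208.]))):
    q=least_squares(lambda q:(proj(cam,T(P,[kn(q[0],q[1],15)]))-px).ravel(),[0,-129]).x
    print(nm,"knob u,v",q.round(1),T(P,[kn(*q,30)]).round(1))
for X in((281,140),(433,140),(432,220),(283,218)):print("mould",atz(w,(X[1],X[0]),89).round(1))
E
python3 fit.py
```

```text
P [5.17382e+02 2.21450e+02 1.22000e-01]
[[-0.1, 3.4], [0.2, -4.1], [-0.9, 2.4], [2.0, 0.0], [4.9, -1.6], [-2.0, -8.6], [-1.7, -3.7], [-2.5, -3.9], [-2.9, -3.0], [-0.5, 9.0], [-1.1, -1.8], [3.2, -0.6], [-2.0, 7.4], [-6.5, 7.4], [1.1, 1.9]]
top knob u,v [  26.7 -123.6] [[544.4 100.2 164.8]]
wr knob u,v [  25.2 -123.2] [[543.1 100.5 164.2]]
mould [463.9 167.5  89. ]
mould [444.  375.8  89. ]
mould [559.4 398.2  89. ]
mould [577.4 176.6  89. ]
```

```bash
python3 - <<'E'
from h import *
t=ctrl.camera("top")
print("bar",atz(t,(161,331.5),200.4))
go((650,291,340),down(.1));
E
```

```text
bar [606.40749319 287.82422772 200.4       ]
dist 162.9 ang 0.1 move [-0.2094, 0.0574, -0.0013] [0.0, -0.0001, 0.0007]
```

Emit:
{"fn": "arm_command", "kwargs": {
  "moves": [-0.21,0.057,0,0,0,0,-1,-0.21,0.057,0,0,0,0,-1,-0.21,0.057,0,0,0,0,-1,-0.21,0.057,0.08,0,0,0,-1,-0.21,0.057,0.16,0,0,0,-1]
}}

```text
time_s: 3.38
ee_pos: [652.3, 291.0, 217.8]
eef_rot: [0.001, -0.051, 0.999, 0.0]
force: [-0.0, 0.1, -1.0]
gripper_width: 0.1
gripper_force: 0.0
```

Emit:
{"fn": "arm_command", "kwargs": {
  "moves": [0,0,0.065,0,0,0,-1,0,0,0.065,0,0,0,-1]
}}

```text
time_s: 3.62
ee_pos: [647.7, 289.3, 163.1]
eef_rot: [-0.007, -0.051, 0.999, -0.002]
force: [0.4, 0.2, -0.6]
gripper_width: 0.1
gripper_force: 0.0
```

Emit:
{"fn": "arm_command", "kwargs": {
  "moves": [0.03,0,-0.01,0,0,0,-1,0.055,0,-0.01,0,0,0,-1,0.08,0,-0.01,0,0,0,-1,0.105,0,-0.01,0,0,0,-1,0.13,0,-0.01,0,0,0,-1]
}}

```text
time_s: 4.25
ee_pos: [556.1, 280.9, 182.8]
eef_rot: [0.005, -0.05, 0.999, 0.001]
force: [2.3, -0.3, -1.2]
gripper_width: -0.3
gripper_force: 1.2
```

Emit:
{"fn": "arm_command", "kwargs": {
  "moves": [0.02,0,0,0,0,0,-1,0.04,0,0,0,0,0,-1,0.05,0,0,0,0,0,-1,0.05,0,0,0,0,0,-1]
}}

```text
time_s: 4.75
ee_pos: [517.1, 276.3, 179.2]
eef_rot: [0.001, -0.05, 0.999, 0.0]
force: [0.6, -0.8, -1.4]
gripper_width: 0.0
gripper_force: 0.0
```

```bash
python3 - <<'E'
from h import *
p=ctrl.camera("side");cv2.imwrite("pics/s2.png",cv2.resize(p["image"][100:325,220:420],None,fx=3,fy=2.6))
E
```

```text
(no output)
```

View pics/s2.png

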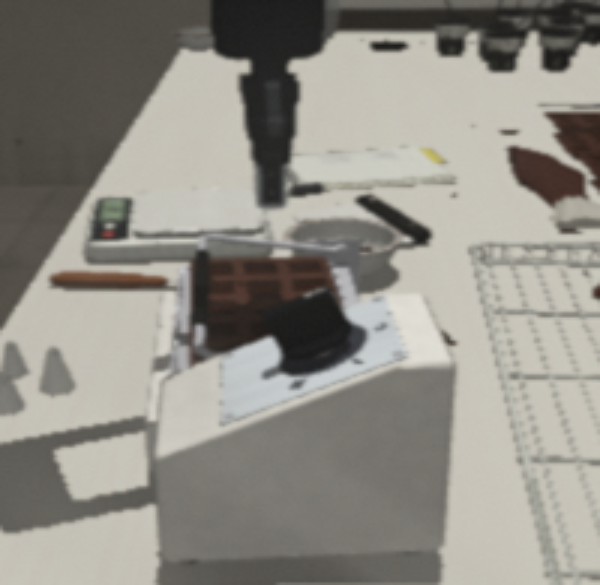

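The bail has snapped down: the sleeve lies across the front of the mould at about (200,300), and the fingers are clear. Next is the knob.

```bash
cat >> h.py <<'E'
YAW=.1
K=np.array([543.7,100.3,164.5]);NRM=R.from_euler("z",YAW).apply([-np.sin(.42),0,np.cos(.42)])
E
python3 - <<'E'
from h import *
go(K+NRM*100+[0,0,20],down(YAW,.42));print(K+NRM*100)
E
```

```text
dist 205.0 ang 24.0 move [0.0427, -0.2368, -0.1296] [0.0001, -0.1333, 0.0001]
[503.12766508  96.22918808 255.80889403]
```

Emit:
{"fn": "arm_command", "kwargs": {
  "moves": [0,0,-0.08,0,0,0,-0.3,0.043,-0.237,-0.13,0,-0.133,0,-0.1,0.043,-0.237,-0.13,0,-0.133,0,-0.1,0.043,-0.237,-0.13,0,-0.133,0,-0.1,0.043,-0.237,-0.13,0,-0.133,0,-0.1]
}}

```text
time_s: 5.42
ee_pos: [502.6, 91.9, 277.1]
eef_rot: [0.209, -0.045, 0.977, 0.009]
force: [0.6, 0.2, 0.8]
gripper_width: 38.5
gripper_force: 0.0
```

Emit:
{"fn": "arm_command", "kwargs": {
  "moves": [0,0,0,0,0,0,-0.1]
}}

```text
time_s: 5.55
ee_pos: [503.2, 95.8, 275.9]
eef_rot: [0.207, -0.048, 0.977, 0.011]
force: [0.0, 0.1, -0.1]
gripper_width: 38.3
gripper_force: 0.0
```

```bash
python3 - <<'E'
from h import *
print(ctrl.state()["gripper_width"]);go(K+NRM*100+[0,0,20],down(YAW,.42))
p,q=wrist();im=p["image"].copy()
import pickle;pickle.dump(q,open("w2.pkl","wb"))
for x in ctrl.spot_in(p,"selector")[:1]:print(np.round(x["point"]),x["confidence"])
c=R.from_euler("z",YAW)
pr=lambda X:np.round(proj(q,X)).astype(int)
# predicted outlines: bar top rectangle, skirt circle
top=[K+NRM*12+c.apply([a*np.cos(.42),b,a*np.sin(.42)]) for a,b in((-22,-6.5),(22,-6.5),(22,6.5),(-22,6.5))]
sk=[K-NRM*15+c.apply([23*np.cos(u)*np.cos(.42),23*np.sin(u),23*np.cos(u)*np.sin(.42)]) for u in np.linspace(0,6.28,40)]
cv2.polylines(im,[pr(top)],True,(0,0,255),1);cv2.polylines(im,[pr(sk)],True,(0,255,0),1)
m=pr(K)[0];print(m)
y0=max(0,min(150,m[1]-125));x0=max(0,min(360,m[0]-140));print(x0,y0)
cv2.imwrite("pics/w2.png",cv2.resize(im[y0:y0+250,x0:x0+280],None,fx=2.4,fy=2.4,interpolation=cv2.INTER_CUBIC))
E
```

```text
38.330556774296
dist 0.4 ang 0.1 move [0.0001, 0.0006, 0.0001] [0.0001, -0.0005, -0.0004]
[182. 324.] 0.8
[324 187]
184 62
```

View pics/w2.png

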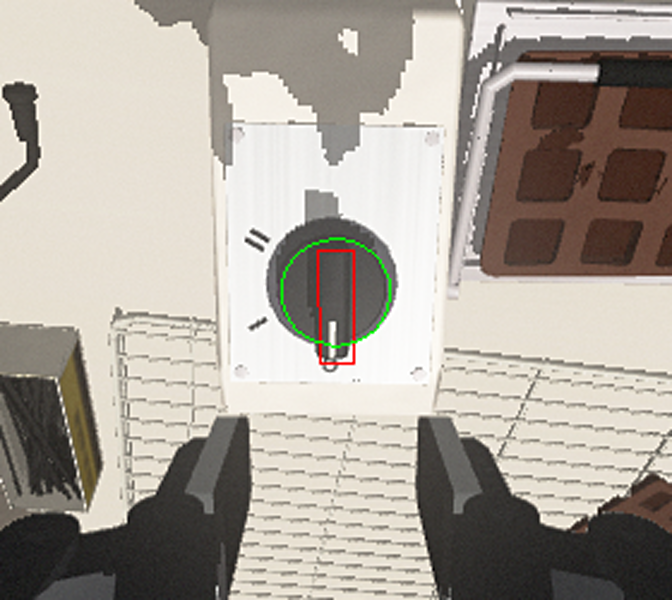

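The outline of the visible circle is wider than the skirt and slightly off. The bar roughly matches at crop (336,305). I'll take one brightened close-up from both views to settle the centre.

```bash
python3 - <<'E'
from h import *
p,q=wrist();s=ctrl.camera("side")
import pickle;pickle.dump(q,open("w2.pkl","wb"));
g=lambda i:(255*(i/255.)**.4).astype(np.uint8)
a=cv2.resize(g(p["image"][140:240,285:365]),None,fx=6,fy=6,interpolation=cv2.INTER_CUBIC)
b=cv2.resize(g(s["image"][200:260,300:350]),None,fx=6,fy=6,interpolation=cv2.INTER_CUBIC)
o=np.zeros((600,780,3),np.uint8);o[:,:480]=a;o[:360,480:]=b;cv2.imwrite("pics/k3.png",o)
E
```

```text
(no output)
```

View pics/k3.png

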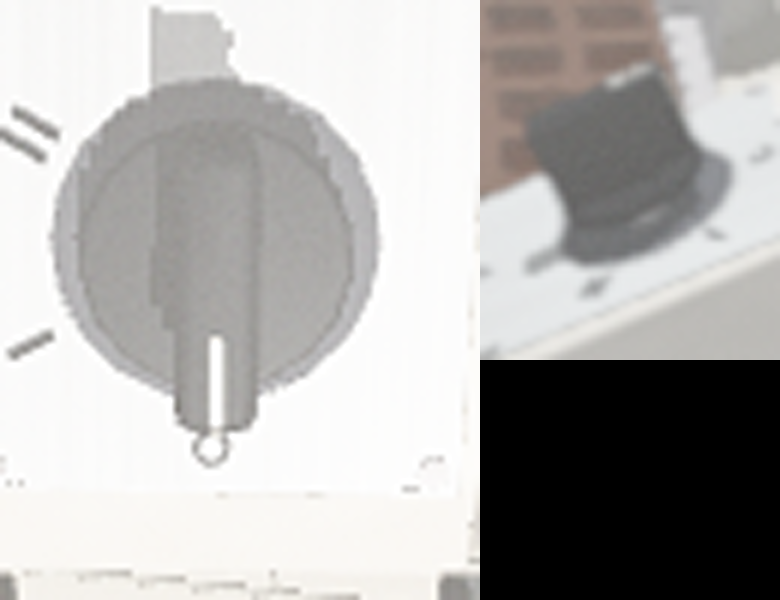

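k3: skirt face centred at (217,257) in the crop, which is image (321.2,182.8). The wider ring is a bezel on the panel. That puts the knob about 2.7 mm further to -y than my estimate, and the bar is aligned with the tool.

```bash
sed -i 's/^K=np.array(\[543.7,100.3,164.5\])/K=np.array([542.6,97.7,164.0])/' h.py; python3 - <<'E'
from h import *
go(K+NRM*30,down(YAW,.42));go(K-NRM*12,down(YAW,.42))
E
```

```text
dist 87.9 ang 0.3 move [0.012, -0.0049, 0.1165] [0.0004, -0.0011, 0.0007]
dist 129.7 ang 0.3 move [0.0118, -0.005, 0.1725] [0.0004, -0.0011, 0.0007]
```

Emit:
{"fn": "arm_command", "kwargs": {
  "moves": [0.012,-0.005,0.08,0,-0.001,0,-0.1,0.012,-0.005,0.12,0,-0.001,0,-0.1,0.012,-0.005,0.15,0,-0.001,0,-0.1,0.012,-0.005,0.172,0,-0.001,0,-0.1,0.012,-0.005,0.172,0,-0.001,0,-0.1]
}}

```text
time_s: 6.38
ee_pos: [547.0, 97.5, 153.1]
eef_rot: [0.208, -0.05, 0.977, 0.011]
force: [-0.2, 0.6, 0.0]
gripper_width: 38.5
gripper_force: 0.0
```

Emit:
{"fn": "arm_command", "kwargs": {
  "moves": [0,0,0,0,0,0,-1,0,0,0,0,0,0,-1,0,0,0,0,0,0,-1,0,0,0,0,0,0,-1]
}}

```text
time_s: 6.88
ee_pos: [546.9, 99.3, 155.3]
eef_rot: [0.21, -0.049, 0.976, 0.013]
force: [-1.6, 8.9, 0.6]
gripper_width: 11.7
gripper_force: 59.8
```

```bash
python3 - <<'E'
from h import *
s=ctrl.state();print(s["force"],s["ft_torque"],s["gripper_width"],s["gripper_force"]);go(K-NRM*12,down(YAW,.42))
E
```

```text
[-1.62665857  8.87198564  0.58907805] [0.95283101 0.32040369 0.35762704] 11.725692926481095 59.82122361660004
dist 2.6 ang 0.4 move [0.0007, -0.0016, 0.0029] [0.0018, 0.001, -0.0002]
```

Emit:
{"fn": "arm_command", "kwargs": {
  "moves": [0,0.002,0.005,0,0,0,-1,0,0.002,0.01,0,0,0,-1,0,0.002,0.0135,0,0,0,-1,0,0.002,0.0135,0,0,0,-1,0,0.002,0.0135,0,0,0,-1]
}}

```text
time_s: 7.5
ee_pos: [550.3, 99.7, 147.9]
eef_rot: [0.209, -0.049, 0.977, 0.012]
force: [-11.6, 3.4, 10.5]
gripper_width: 12.2
gripper_force: 61.9
```

```bash
python3 - <<'E'
from h import *
s=ctrl.state();r=R.from_quat(np.array(s["eef_rot"])[[1,2,3,0]]);print("tool-frame F",r.inv().apply(s["force"]),s["ft_torque"],s["gripper_width"],s["ee_pos"], "below K",(K-np.array(s["ee_pos"]))@NRM)
E
```

```text
tool-frame F [  5.9517673    4.54550499 -14.19669091] [0.19056402 1.2933774  0.12713094] 12.165778549480311 [550.28370759  99.7053189  147.93235633] below K 17.870280073680746
```

Emit:
{"fn": "arm_command", "kwargs": {
  "moves": [0.001,0,0,0,0,0.06,-1,0.001,0,0,0,0,0.12,-1,0.001,0,0,0,0,0.18,-1,0.001,0,0,0,0,0.24,-1,0.001,0,0,0,0,0.29,-1]
}}

```text
time_s: 8.12
ee_pos: [550.1, 99.3, 147.9]
eef_rot: [0.183, 0.388, 0.898, 0.103]
force: [-9.9, 1.5, 10.7]
gripper_width: 12.5
gripper_force: 61.7
```

Emit:
{"fn": "arm_command", "kwargs": {
  "moves": [0,0,0,0,0,0.025,-1,0,0,0,0,0,0.044,-1,0,0,0,0,0,0.044,-1]
}}

```text
time_s: 8.5
ee_pos: [550.0, 99.2, 147.8]
eef_rot: [0.176, 0.447, 0.87, 0.115]
force: [-10.1, 1.2, 10.1]
gripper_width: 12.3
gripper_force: 61.7
```

```bash
python3 - <<'E'
from h import *
s=ctrl.state();r=R.from_quat(np.array(s["eef_rot"])[[1,2,3,0]]);print("tool-frame F",r.inv().apply(s["force"]),"M",r.inv().apply(s["ft_torque"]),s["gripper_width"],"below K",(K-np.array(s["ee_pos"]))@NRM,"spin",(down(YAW,.42).inv()*r).as_rotvec(), s["joints"][5])
E
```

```text
tool-frame F [  4.35547405  -3.15230357 -13.31265226] M [0.94961762 0.75318672 0.05233491] 12.315376186073157 below K 17.842363008576616 spin [-0.00292672 -0.00218412  1.04923675] -0.5583120417515819
```

Emit:
{"fn": "arm_command", "kwargs": {
  "moves": [0,0,-0.006,0,0,0,-1,0,0,-0.0125,0,0,0,-1,0,0,-0.0125,0,0,0,-1,0,0,-0.0125,0,0,0,-0.3,0,0,-0.0125,0,0,0,-0.1]
}}

```text
time_s: 9.12
ee_pos: [546.5, 97.6, 152.6]
eef_rot: [0.175, 0.447, 0.87, 0.113]
force: [0.5, 0.6, -0.5]
gripper_width: 38.3
gripper_force: 0.0
```

Emit:
{"fn": "arm_command", "kwargs": {
  "moves": [0,0,0,0,0,0,-0.1,0,0,0,0,0,0,-0.1,0,0,-0.05,0,0,0,-0.1,0,0,-0.13,0,0,0,-0.1,0,0,-0.18,0,0,0,-0.1]
}}

```text
time_s: 9.75
ee_pos: [491.6, 92.5, 279.5]
eef_rot: [0.177, 0.447, 0.869, 0.115]
force: [0.9, -0.2, -0.4]
gripper_width: 38.5
gripper_force: 0.0
```

Emit:
{"fn": "arm_command", "kwargs": {
  "moves": [0,0,-0.03,0,0,-0.06,-0.1,0,0,-0.03,0,0,-0.12,-0.1,0,0,-0.03,0,0,-0.18,-0.1,0,0,-0.03,0,0,-0.24,-0.1,0,0,-0.03,0,0,-0.3,-0.1]
}}

```text
time_s: 10.38
ee_pos: [482.5, 91.5, 296.6]
eef_rot: [0.208, 0.003, 0.978, 0.021]
force: [0.4, 0.4, -0.1]
gripper_width: 38.5
gripper_force: 0.0
```

```bash
python3 - <<'E'
from h import *
p,q=wrist();s=ctrl.camera("side");t=ctrl.camera("top")
im=p["image"];o=np.zeros((600,800,3),np.uint8)
o[:400,:480]=cv2.resize(im[50:300,230:530],(480,400),interpolation=cv2.INTER_CUBIC)
o[:400,480:]=cv2.resize(s["image"][190:270,260:380],(320,400),interpolation=cv2.INTER_CUBIC)[:,:]
o[400:,:400]=cv2.resize(t["image"][150:275,180:430],(400,200))
cv2.imwrite("pics/f1.png",o);print(ctrl.state()["force"],ctrl.state()["time_s"])
for n,z in(("mould",89),("drop_bowl",45),("palette_knife",7)):
    r=ctrl.cut_out(t,n)
    if r:
        con=max(cv2.findContours(r[0]["pixels"].astype(np.uint8),0,2)[0],key=cv2.contourArea);b=cv2.boxPoints(cv2.minAreaRect(con));print(n,[atz(t,(x[1],x[0]),z).round().tolist()[:2] for x in b])
E
```

```text
[-0.0106169  -0.41057828  0.04347125] 10.525
mould [[458.0, 377.0], [561.0, 388.0], [578.0, 176.0], [476.0, 170.0]]
drop_bowl [[623.0, 614.0], [642.0, 499.0], [529.0, 476.0], [510.0, 589.0]]
palette_knife [[292.0, 520.0], [536.0, 504.0], [533.0, 481.0], [290.0, 497.0]]
```

View pics/f1.png

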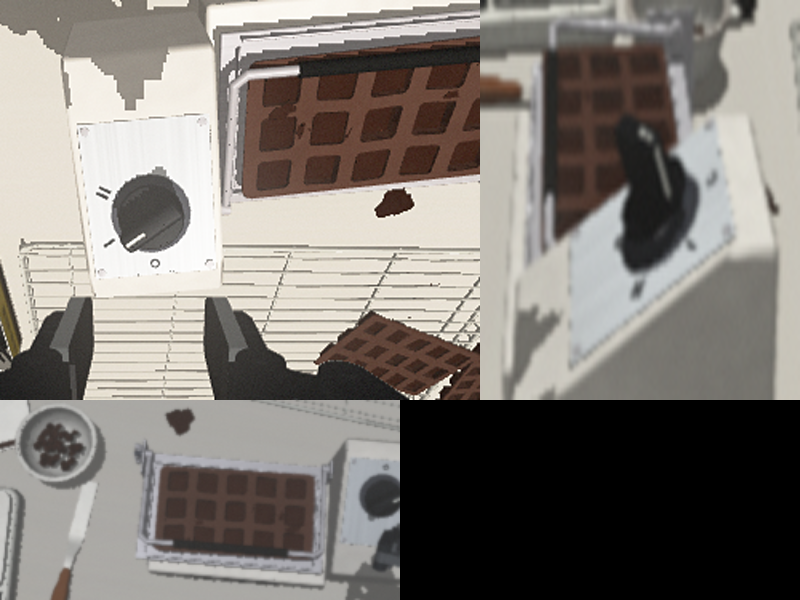

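The pointer is on the single-bar mark at (108,243), the bar lies on the mould, and the mould, bowl and knife have not moved. The gripper is clear, so I'm handing in.

```bash
python3 -c "
from workcell import ctrl
print(ctrl.sign_off())"
```

```text
the job is handed in; nothing more can be done
None
```

I swung the bail over until it snapped down on the mould, then pushed the selector knob in, turned it one step to the single-bar mark and let it out. The final pictures show the bar on the mould, the pointer on that mark, the bystanders in place and the gripper clear. I did not measure that the knob is fully out. The job was handed in at about 10.5 s, with no result reported back.

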